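# Change over the duty filter

### The job

Change the duty filter on the bench: first turn the winged key of the blue-capped filter stand clockwise until it is fully closed, wings straight across the pipe, and only then turn the key of the orange-capped stand anticlockwise until it is fully open, wings in line with the pipe. Leave the white-capped stand's key closed, do not bump the glass screens beside the keys, and leave the jar, dish and tube rack where they are.

Things in the scene. Friction and masses are not known exactly. Their poses are not given: they have to be found in the camera images.
- blue_stand: the filter stand with the bright blue cap, fixed to the bench: grey base plate 205 x 116 x 10 mm, steel pipe 18 mm thick along its x axis (axis 40 mm above the bench), steel valve body in the middle (radius 19 mm, up to 60 mm high), clear upright filter cartridge with bright blue cap (62 mm across, cap top 103 mm high, centre at x = +102 mm). Origin: on the bench straight below the turning axis of the key; z is up, x runs along the pipe towards the cartridge.
- blue_key (a joint): angle of this stand's black winged key about its upright axis, rad: 0 = fully closed, wings across the pipe (along the stand's y axis); 1.571 = fully open, wings in line with the pipe (along the stand's x axis); it grows anticlockwise seen from above, has a hard stop at each end and stays where it is left (friction 0.1 N m).
- blue_grip (a point): point on the key's turning axis at mid height, 95 mm above the bench. The key is an upright blade 90 mm from wing tip to wing tip, 12 mm thick, with a white line along its top; its middle part spans 81 to 103 mm above the bench, the round wing ends (28 mm across, 11 mm thick) 82 to 110 mm. The key is free all round below down to 60 mm except for a 16 mm stem.
- blue_screen: thin clear glass screen of this stand, fixed, beside the key on the stand's +y side: 130 mm long (along the stand's x), 5 mm thick, upright, from 10 to 105 mm above the bench; its near face is 56 mm from the key's axis, so the wing tips pass 11 mm from it. Origin: middle of its lower edge.
- orange_stand: the filter stand with the orange cap, fixed to the bench: grey base plate 205 x 116 x 10 mm, steel pipe 18 mm thick along its x axis (axis 40 mm above the bench), steel valve body in the middle (radius 19 mm, up to 60 mm high), clear upright filter cartridge with orange cap (62 mm across, cap top 103 mm high, centre at x = +102 mm). Origin: on the bench straight below the turning axis of the key; z is up, x runs along the pipe towards the cartridge.
- orange_key (a joint): angle of this stand's black winged key about its upright axis, rad: 0 = fully closed, wings across the pipe (along the stand's y axis); 1.571 = fully open, wings in line with the pipe (along the stand's x axis); it grows anticlockwise seen from above, has a hard stop at each end and stays where it is left (friction 0.1 N m).
- orange_grip (a point): point on the key's turning axis at mid height, 95 mm above the bench. The key is an upright blade 90 mm from wing tip to wing tip, 12 mm thick, with a white line along its top; its middle part spans 81 to 103 mm above the bench, the round wing ends (28 mm across, 11 mm thick) 82 to 110 mm. The key is free all round below down to 60 mm except for a 16 mm stem.
- orange_screen: thin clear glass screen of this stand, fixed, beside the key on the stand's +y side: 130 mm long (along the stand's x), 5 mm thick, upright, from 10 to 105 mm above the bench; its near face is 56 mm from the key's axis, so the wing tips pass 11 mm from it. Origin: middle of its lower edge.
- white_stand: the filter stand with the white cap, fixed to the bench: grey base plate 205 x 116 x 10 mm, steel pipe 18 mm thick along its x axis (axis 40 mm above the bench), steel valve body in the middle (radius 19 mm, up to 60 mm high), clear upright filter cartridge with white cap (62 mm across, cap top 103 mm high, centre at x = +102 mm). Origin: on the bench straight below the turning axis of the key; z is up, x runs along the pipe towards the cartridge.
- white_key (a joint): angle of this stand's black winged key about its upright axis, rad: 0 = fully closed, wings across the pipe (along the stand's y axis); 1.571 = fully open, wings in line with the pipe (along the stand's x axis); it grows anticlockwise seen from above, has a hard stop at each end and stays where it is left (friction 0.1 N m).
- white_grip (a point): point on the key's turning axis at mid height, 95 mm above the bench. The key is an upright blade 90 mm from wing tip to wing tip, 12 mm thick, with a white line along its top; its middle part spans 81 to 103 mm above the bench, the round wing ends (28 mm across, 11 mm thick) 82 to 110 mm. The key is free all round below down to 60 mm except for a 16 mm stem.
- white_screen: thin clear glass screen of this stand, fixed, beside the key on the stand's +y side: 130 mm long (along the stand's x), 5 mm thick, upright, from 10 to 105 mm above the bench; its near face is 56 mm from the key's axis, so the wing tips pass 11 mm from it. Origin: middle of its lower edge.
- jar: bystander: loose amber jar with white cap, 64 mm across, 85 mm high; origin at the centre of its underside.
- dish: bystander: loose covered culture dish, 94 mm across, 17 mm high; origin at the centre of its underside.
- rack: bystander: loose white tube rack 70 x 140 mm with capped tubes, 89 mm high; origin at the centre of its underside.

How it is judged:
By the outcome, as a careful person would: the job done as asked, in the order asked, and still so for the second after the job is handed in, with the robot touching nothing.
It also fails if it takes over 50 s, if anything falls off the work surface, if the arm or the gripper's body presses on something with over 40 N, if the wrist force passes 120 N, or if a joint passes its speed limit or range.

### The arm

A 6-joint arm with a two-finger parallel gripper is mounted at the origin on the work surface. World frame = base frame: x ahead of the robot, y to its left, z up, the work surface at z = 0. Lengths are in mm, angles in rad, forces in N, time in s.
With the tool pointing down it reaches from about 275 to 825 mm from the base axis. Payload 4.9 kg.
Tool frame: the origin (TCP) lies at the very end of the fingers, on their centre line; the grasp point (between the pads) lies 19 mm behind it; z points along the fingers, y is the direction in which the jaws open and shut (so a half turn about z gives the same grasp; the last joint's range is limited). The gripper opens to 85 mm and grips with 20 to 120 N. Pads are 22 mm wide; open, the fingers measure 114 mm over their backs; the gripper's body (76 mm by 85 mm) begins 54 mm behind the grasp point. The pads swing forward as they close: fully open they stand 13 mm farther back than shut.
Start: joints at [-1.442, 0.326, -0.193, 1.052, 0, 1.437], TCP at [142.893, -531.131, 231.281] pointing down, gripper open.
Joint ranges: [-2.65, 2.65], [-0.97, 1.79], [-1.3, 1.35], [-1.93, 2.1], [-1.47, 1.37], [-3.14, 3.14]. Speed limits (rad/s): [2.57, 2.57, 3.14, 3.14, 3.14, 3.14].

### API

Orientations are given as [roll, pitch, yaw] about the fixed x, y, z axes, in that order (R = Rz(yaw) Ry(pitch) Rx(roll)).
In Python, from bench import bot, solve_ik, imaging gives the robot as it stands. Calls block until the motion is done:
- bot.move_ptp(position, orientation): joint-space move of the TCP to a pose.
- bot.movel(position, rot=None, max_speed=150, threshold=None): straight line of the TCP; rot=None keeps the orientation; max_speed is the mean speed in mm/s. With threshold (N) it stops when the force on the tool has changed by that much, and returns True; else False.
- bot.move_j(angles): joint-space move.
- bot.grip(opening, effort=None): opening from 0.0 (shut) to 1.0 (fully open); effort is the grip in N (None keeps the last); returns when the fingers have stopped.
- bot.dwell(seconds).
- solve_ik(position, orientation): joint angles nearest the present ones, or None.
- bot.get_state(): the state.
- imaging.capture(name): name is "scene" or "side" or "wrist"; returns the picture (480x640x3 uint8, blue, green, red); there is no depth.
- imaging.camera_model(name): a dict with "K" (3x3 intrinsics, pixels), "position" and "rotation" of the camera in the world. Camera axes: x right, y up, looking along -z (the intrinsics and any distortion apply to the point x, -y, -z); pixel columns grow to the right and rows downward; lengths in mm; the calibration is good to about 2 mm. A picture is of the moment at which its call begins: read the wrist's pose just before it. camera_model takes no time and is no camera call; for the wrist camera it gives the pose at the moment of the call.
A pose or a line that the arm cannot do raises bot.IKError and nothing moves.
- bot.sign_off(): hands the job in, once; it reports no verdict.
The state is a dict: "t": time; "qpos": joint angles; "joint_velocities": joint speeds; "effort": joint torques, N m; "tcp_pos": TCP position; "orientation": TCP orientation; "contact_force": force on the tool from outside, world axes, zero at the start; "wrist_torque": the same for the moment, N m; "opening": opening from 0.0 (shut) to 1.0 (fully open).
Only numpy, scipy, OpenCV 4.12 (cv2) and the standard library are available. Lean on these libraries where they do the work, as an engineer would, in place of code of your own. Each camera call takes 0.05 s, during which the arm holds its last target.

## Working session

There is one attempt and no reset: what is moved stays moved. The work goes in short steps, each a Python script; the robot and the scene stay as the last script left them, time stands still between calls to the robot, and variables do not carry over. Pictures are saved under pics/ and viewed, and the job is handed in when it is done.

```bash
ls; mkdir -p pics
python3 - <<'E'
from bench import bot, imaging
import cv2
s=bot.get_state(); print(s)
for n in ["scene","side","wrist"]:
    m=imaging.camera_model(n); print(n,m)
    cv2.imwrite(f"pics/{n}0.png",imaging.capture(n))
E
```

```text
pics
{'t': 0.0, 'qpos': array([-1.44216544e+00,  3.26904705e-01, -1.93621926e-01,  1.05199335e+00,
        2.42522110e-05,  1.43655785e+00]), 'joint_velocities': array([ 0.00027685,  0.00151304,  0.00025347, -0.00055194, -0.00066861,
        0.00146719]), 'effort': array([-5.75321283e-04, -4.43395579e+01,  2.62441117e+01,  1.53048139e-02,
       -7.84114354e-05, -1.31318581e-05]), 'tcp_pos': array([ 142.83946421, -530.51062334,  230.50872862]), 'orientation': array([-3.13988775e+00, -2.54719986e-04,  2.62869123e-01]), 'contact_force': array([ 0.07984941, -0.07278389, -0.39099839]), 'wrist_torque': array([ 0.00907424, -0.00024137,  0.00993216]), 'opening': 0.9992152591746349}
scene {'K': array([[448.46930689,   0.        , 330.78744294],
       [  0.        , 448.46930689, 246.68980933],
       [  0.        ,   0.        ,   1.        ]]), 'position': array([1264.70512698, -308.07662857, 1191.98498635]), 'rotation': array([0.56989413, 0.00827115, 1.18089022])}
side {'K': array([[602.83781246,   0.        , 320.1028246 ],
       [  0.        , 602.83781246, 237.59893654],
       [  0.        ,   0.        ,   1.        ]]), 'position': array([ -82.27286415, 1128.80205092,  846.21377697]), 'rotation': array([ 1.07617149, -0.00608966, -2.59421994])}
wrist {'K': array([[418.06524016,   0.        , 313.84170041],
       [  0.        , 418.06524016, 239.2291835 ],
       [  0.        ,   0.        ,   1.        ]]), 'position': array([ 207.20858224, -513.45730013,  372.197811  ]), 'rotation': array([-0.26717414,  0.001737  , -1.30846468])}
```

View pics/scene0.png

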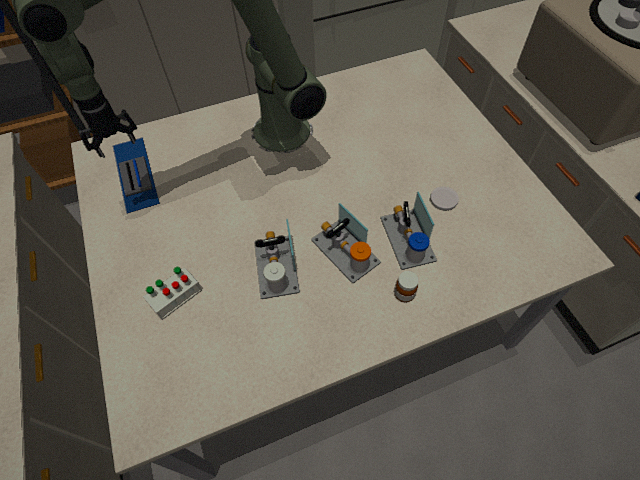

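View pics/side0.png

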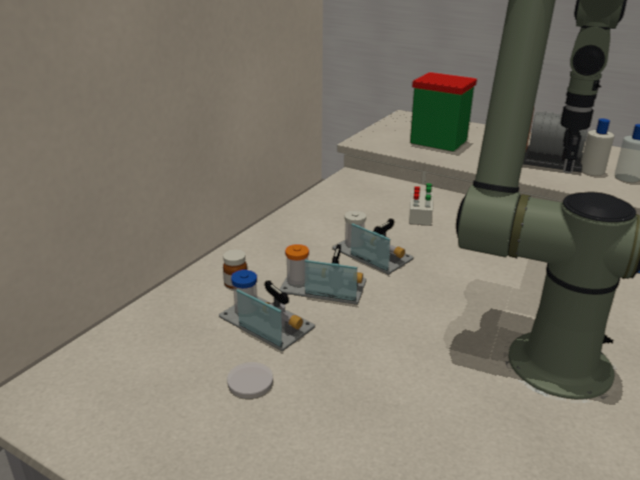

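View pics/wrist0.png

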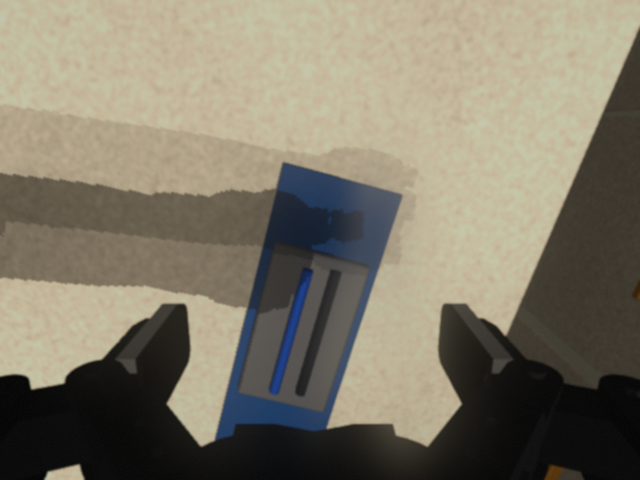

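The scene view shows the caps at about blue (419,241), orange (361,251) and white (275,270). The keys sit at about blue (407,212), orange (336,228) and white (270,240). I'll locate the caps by mask in both views, then check them with the wrist camera.

```bash
cat > h.py <<'E'
import numpy as np, cv2
from scipy.spatial.transform import Rotation as R
def ray(m,uv):
    K=m["K"]; d=np.array([(uv[0]-K[0,2])/K[0,0],-(uv[1]-K[1,2])/K[1,1],-1.0])
    return np.array(m["position"]),R.from_euler("xyz",m["rotation"]).as_matrix()@d
def onplane(m,uv,z):
    p,d=ray(m,uv); return p+d*(z-p[2])/d[2]
def proj(m,P):
    K=m["K"]; c=R.from_euler("xyz",m["rotation"]).as_matrix().T@(np.array(P,float)-m["position"])
    return np.array([K[0,0]*c[0]/-c[2]+K[0,2], K[1,1]*-c[1]/-c[2]+K[1,2]])
def blobs(mask,amin=30):
    n,l,s,c=cv2.connectedComponentsWithStats(mask.astype(np.uint8))
    return sorted([(s[i,4],c[i],s[i,:4]) for i in range(1,n) if s[i,4]>=amin],key=lambda a:-a[0])
E
python3 - <<'E'
from h import *
from bench import imaging
for n in ["scene","side"]:
    im=cv2.imread(f"pics/{n}0.png"); m=imaging.camera_model(n); h=cv2.cvtColor(im,cv2.COLOR_BGR2HSV)
    for nm,mk in [("blue",(h[...,0]>105)&(h[...,0]<125)&(h[...,1]>150)&(h[...,2]>90)),("orange",(h[...,0]>5)&(h[...,0]<16)&(h[...,1]>200)&(h[...,2]>150))]:
        for b in blobs(mk): print(n,nm,b[0],b[1].round(1),b[2],onplane(m,b[1],98).round(0))
m=imaging.camera_model("scene")
for nm,uv,z in [("wcap",(275,270),100),("bkey",(407,212),103),("okey",(336,228),103),("wkey",(270,241),103),("jar",(407,278),85),("dish",(444,198),17),("rack",(172,285),60)]: print(nm,onplane(m,uv,z).round(0))
E
```

```text
scene blue 264 [418.8 240.2] [409 232  20  17] [691. 196.  98.]
scene blue 59 [136.  171.4] [133 159   7  26] [  98. -525.   98.]
scene orange 231 [360.4 249.6] [351 242  20  17] [655.  25.  98.]
side blue 270 [243.4 276.8] [232 270  24  14] [687. 201.  98.]
side orange 176 [296.5 250.1] [286 245  22  11] [652.  30.  98.]
wcap [ 626. -224.  100.]
bkey [589. 209. 103.]
okey [561. -12. 103.]
wkey [ 529. -207.  103.]
jar [784. 111.  85.]
dish [532. 391.  17.]
rack [ 536. -508.   60.]
```

Run:
```python
from h import *
from bench import bot, imaging, solve_ik
for p in ([480,100,330],):
    q=solve_ik(p,[np.pi,0,0]); print(q)
bot.move_ptp([480,100,330],[np.pi,0,0])
s=bot.get_state(); print(s["t"],s["tcp_pos"],s["qpos"],s["contact_force"])
bot.dwell(0.3)
m=imaging.camera_model("wrist"); im=imaging.capture("wrist"); cv2.imwrite("pics/w1.png",im)
np.save("w1.npy",m,allow_pickle=True); print(m)
```

```text
[ 0.05471552  0.16557676 -0.152352    1.25286757  0.         -3.08687713]
3.9 [480.05976518  99.77773441 329.93820318] [ 5.42797736e-02  1.65685225e-01 -1.52375038e-01  1.25281149e+00
 -4.59765289e-05 -3.08680357e+00] [ 0.4587172   0.88064236 -0.11256863]
{'K': array([[418.06524016,   0.        , 313.84170041],
       [  0.        , 418.06524016, 239.2291835 ],
       [  0.        ,   0.        ,   1.        ]]), 'position': array([546.68376987,  99.86680149, 471.57443236]), 'rotation': array([-2.67482661e-01,  2.10187962e-04, -1.57150519e+00])}
```

View pics/w1.png

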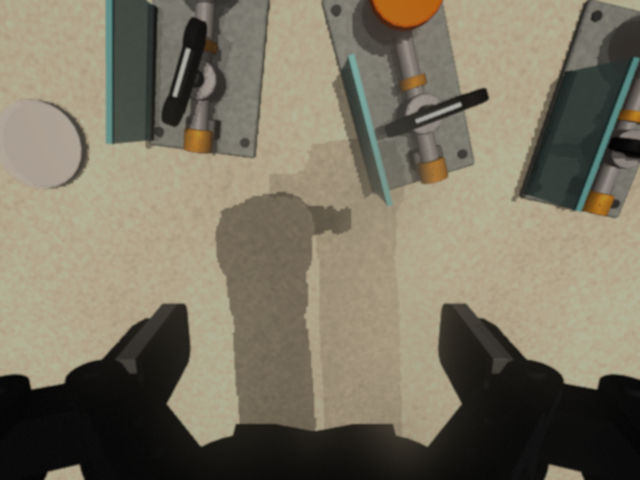

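The wrist view shows the blue white line at about (185,72), the orange one at about (437,112), and clear screen top edges. Blue's cap is cut off by the frame, so I'll take one more view from further forward.

Run:
```python
from h import *
from bench import bot, imaging, solve_ik
bot.movel([575,110,330],max_speed=200)
bot.dwell(0.3)
m=imaging.camera_model("wrist"); im=imaging.capture("wrist"); cv2.imwrite("pics/w2.png",im)
np.save("w2.npy",m,allow_pickle=True); print(m, bot.get_state()["t"])
```

```text
{'K': array([[418.06524016,   0.        , 313.84170041],
       [  0.        , 418.06524016, 239.2291835 ],
       [  0.        ,   0.        ,   1.        ]]), 'position': array([640.96562608, 109.99702413, 472.21058014]), 'rotation': array([-2.66858452e-01,  2.51233311e-04, -1.57117866e+00])} 5.225
```

View pics/w2.png

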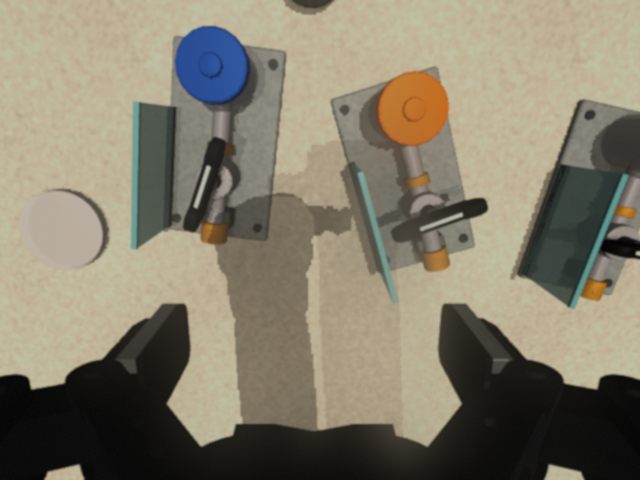

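The blue cap is centred near (212,65) and the orange cap near (413,108), with white lines near (204,186) and (442,217). Next I'll extract the line segments, caps and screen edges.

```bash
cat > meas.py <<'E'
from h import *
def white_line(im,m,roi,z=103):
    x0,y0,x1,y1=roi; g=cv2.cvtColor(im,cv2.COLOR_BGR2GRAY)[y0:y1,x0:x1]
    dark=(g<45).astype(np.uint8)
    b=blobs(dark,60)[0]
    n,l,s,c=cv2.connectedComponentsWithStats(dark); i=1+np.argmax(s[1:,4])
    ys,xs=np.nonzero(l==i); hull=cv2.convexHull(np.c_[xs,ys].astype(np.int32))
    hm=np.zeros_like(g); cv2.fillConvexPoly(hm,hull,1); hm=cv2.erode(hm,np.ones((3,3)))
    bb=blobs((hm>0)&(g>130),8)
    n,l,s,c=cv2.connectedComponentsWithStats(((hm>0)&(g>130)).astype(np.uint8)); i=1+np.argmax(s[1:,4])
    ys,xs=np.nonzero(l==i)
    P=np.array([onplane(m,(x+x0,y+y0),z)[:2] for x,y in zip(xs,ys)])
    c=P.mean(0); w,v=np.linalg.eigh(np.cov((P-c).T)); a=np.degrees(np.arctan2(v[1,1],v[0,1]))
    t=(P-c)@v[:,1]
    return c+(t.max()+t.min())/2*v[:,1],a%180,np.ptp(t),len(P)
def cap(im,m,col,z=103):
    h=cv2.cvtColor(im,cv2.COLOR_BGR2HSV)
    mk=((h[...,0]>105)&(h[...,0]<125)&(h[...,1]>150)&(h[...,2]>60)) if col=="blue" else ((h[...,0]>5)&(h[...,0]<18)&(h[...,1]>180)&(h[...,2]>100))
    n,l,s,c=cv2.connectedComponentsWithStats(mk.astype(np.uint8)); i=1+np.argmax(s[1:,4])
    k=cv2.findContours((l==i).astype(np.uint8),cv2.RETR_EXTERNAL,cv2.CHAIN_APPROX_NONE)[0][0][:,0]
    P=np.array([onplane(m,p,z)[:2] for p in k]).astype(np.float32)
    (c,r)=cv2.minEnclosingCircle(P); return np.array(c),r,s[i]
E
python3 - <<'E'
from meas import *
m=np.load("w2.npy",allow_pickle=True).item(); im=cv2.imread("pics/w2.png")
for n,roi in [("blue",(175,125,240,245)),("orange",(380,185,500,250))]:
    print(n,cap(im,m,n),white_line(im,m,roi))
m1=np.load("w1.npy",allow_pickle=True).item(); im1=cv2.imread("pics/w1.png")
for n,roi in [("blue",(158,10,215,132)),("orange",(375,80,500,145))]: print(n,white_line(im1,m1,roi))
# screen top edges, endpoints by eye
for n,a,b in [("blue",(136.5,102),(136,247)),("orange",(352,165),(394,302))]:
    A,B=onplane(m,a,105),onplane(m,b,105); d=A-B; print(n,A.round(1),B.round(1),np.hypot(*d[:2]),np.degrees(np.arctan2(d[1],d[0])))
big=cv2.resize(im[20:320,110:510],None,fx=2,fy=2,interpolation=cv2.INTER_CUBIC); cv2.imwrite("pics/w2z.png",big)
E
```

```text
blue (array([688.10150146, 194.23951721]), 29.5644474029541, array([ 176,   27,   72,   76, 4273], dtype=int32)) (array([588.16915487, 209.53135679]), np.float64(158.55595823916275), np.float64(39.00510307324659), 171)
orange (array([653.92456055,  26.93965721]), 29.3394775390625, array([ 378,   72,   70,   73, 3917], dtype=int32)) (array([563.52419412, -20.69300079]), np.float64(84.93382985700148), np.float64(5.548581302927369), 14)
blue (array([588.29200238, 209.49480806]), np.float64(158.42511161631805), np.float64(39.02753255777013), 194)
orange (array([558.0893594 ,  -8.70016953]), np.float64(110.65927412905525), np.float64(30.483318854359666), 142)
blue [659.5 258.3 105. ] [533.3 272.9 105. ] 127.1034525686699 -6.610270236795807
orange [607.4  77.  105. ] [478.8  34.  105. ] 135.60282971913497 18.454428763117324
```

View pics/w2z.png

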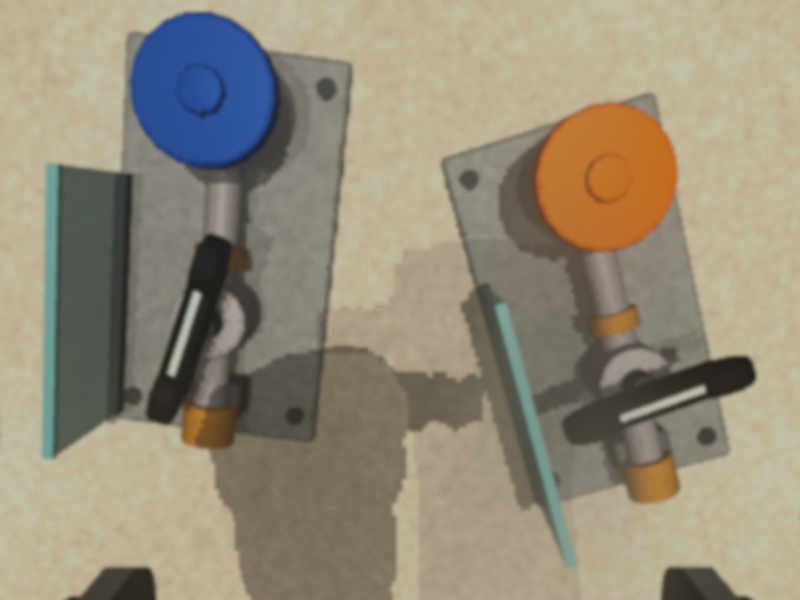

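```bash
sed -i 's/>130/>TH/g; s/roi,z=103):/roi,z=103,TH=110):/' meas.py
python3 - <<'E'
from meas import *
from bench import solve_ik
m=np.load("w2.npy",allow_pickle=True).item(); im=cv2.imread("pics/w2.png")
m1=np.load("w1.npy",allow_pickle=True).item(); im1=cv2.imread("pics/w1.png")
for TH in (75,90,110): print(TH,white_line(im,m,(380,185,500,250),TH=TH),white_line(im1,m1,(375,80,500,145),TH=TH))
f=lambda p:(p[0]/2+110-.25,p[1]/2+20-.25)
for n,a,b in [("blueR",(351,65),(313,438)),("blueL",(128,35),(122,175)),("orR",(653,97),(728,452)),("orL",(444,160),(481,290))]:
    A,B=onplane(m,f(a),10),onplane(m,f(b),10); d=A-B; print(n,A.round(1),B.round(1),np.hypot(*d[:2]).round(1),np.degrees(np.arctan2(d[1],d[0])).round(1))
for nm,p in (("b",[588,209,95]),("o",[560,-10,95])):
  for a in range(-180,181,30):
    q=solve_ik(p,[np.pi,0,np.radians(a)]); print(nm,a,None if q is None else q.round(2))
E
```

```text
75 (array([563.9245339 , -20.23463268]), np.float64(87.9196410144916), np.float64(8.218934780377266), 26) (array([558.20331854,  -8.77213003]), np.float64(110.35495942162908), np.float64(31.83413355418145), 224)
90 (array([563.8012471 , -19.74897328]), np.float64(90.37322479069364), np.float64(7.283610190535864), 21) (array([558.15364695,  -8.79405328]), np.float64(110.50732610669245), np.float64(31.829936245671917), 203)
110 (array([563.62781482, -20.22444018]), np.float64(87.82759773838491), np.float64(6.419561703328695), 17) (array([558.11748972,  -8.68657918]), np.float64(110.46831872102254), np.float64(30.484252800033758), 171)
blueR [712.6 139.3  10. ] [515.2 164.7  10. ] 199.0 -7.3
blueL [726.7 251.9  10. ] [659.  261.1  10. ] 68.3 -7.7
orR [697.3 -16.1  10. ] [506.8 -73.9  10. ] 199.1 16.9
orL [666.5  91.3  10. ] [599.   70.3  10. ] 70.7 17.2
b -180 [ 0.22  0.57 -0.17  0.83  0.    0.22]
b -150 [ 0.22  0.57 -0.17  0.83  0.   -0.3 ]
b -120 [ 0.22  0.57 -0.17  0.83  0.   -0.82]
b -90 [ 0.22  0.57 -0.17  0.83  0.   -1.35]
b -60 [ 0.22  0.57 -0.17  0.83  0.   -1.87]
b -30 [ 0.22  
[... 202 characters left out ...]
 120 [ 0.22  0.57 -0.17  0.83  0.    1.27]
b 150 [ 0.22  0.57 -0.17  0.83  0.    0.75]
b 180 [ 0.22  0.57 -0.17  0.83  0.    0.22]
o -180 [-0.15  0.47 -0.35  0.75  0.   -0.15]
o -150 [-0.15  0.47 -0.35  0.75  0.   -0.67]
o -120 [-0.15  0.47 -0.35  0.75  0.   -1.2 ]
o -90 [-0.15  0.47 -0.35  0.75  0.   -1.72]
o -60 [-0.15  0.47 -0.35  0.75  0.   -2.24]
o -30 [-0.15  0.47 -0.35  0.75  0.   -2.77]
o 0 [-0.15  0.47 -0.35  0.75  0.    2.99]
o 30 [-0.15  0.47 -0.35  0.75  0.    2.47]
o 60 [-0.15  0.47 -0.35  0.75  0.    1.94]
o 90 [-0.15  0.47 -0.35  0.75  0.    1.42]
o 120 [-0.15  0.47 -0.35  0.75  0.    0.9 ]
o 150 [-0.15  0.47 -0.35  0.75  0.    0.37]
o 180 [-0.15  0.47 -0.35  0.75  0.   -0.15]
```

Blue stand yaw is about -7.6°, with the key line at -21.5°, so that key is at about 1.33 rad. Orange stand yaw is about 17.5–18.5°, with its key close to closed. I'll go over the blue key with the jaws partly shut and look before descending.

Run:
```python
from h import *
from bench import bot, imaging, solve_ik
bot.grip(0.42,30)
bot.move_ptp([588,209,200],[np.pi,0,np.radians(158.5)])
bot.dwell(0.3)
m=imaging.camera_model("wrist"); im=imaging.capture("wrist"); cv2.imwrite("pics/w3.png",im)
np.save("w3.npy",m,allow_pickle=True); s=bot.get_state(); print(s["t"],s["tcp_pos"],s["orientation"],s["opening"],s["qpos"][5],s["contact_force"],s["wrist_torque"])
```

```text
9.1833 [588.01893289 208.98625901 200.04090989] [3.14154633e+00 6.74725020e-05 2.76634034e+00] 0.4198518054351849 0.5985221815356456 [0.04487687 0.2318578  0.52081456] [-0.00657461  0.01959505 -0.00751828]
```

View pics/w3.png

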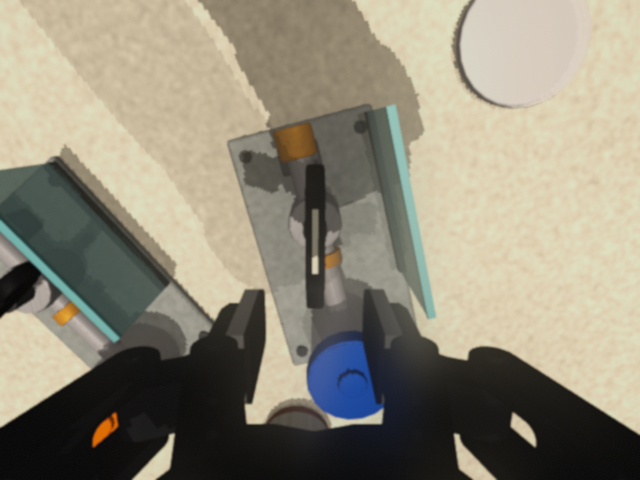

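The key stands exactly upright in the image (columns 307–324, white line at column 315, rows 210–275) and is centred between the fingers. I'll refine its centre, then descend and grip.

Run:
```python
from meas import *
from bench import bot, imaging, solve_ik
m=np.load("w3.npy",allow_pickle=True).item(); im=cv2.imread("pics/w3.png")
for z in (103,): print(z,white_line(im,m,(300,150,331,315),z=z,TH=110))
st=lambda:(lambda s:print(round(s["t"],2),s["tcp_pos"].round(1),np.degrees(s["orientation"][2]).round(2),"F",s["contact_force"].round(1),"T",s["wrist_torque"].round(2),"op",round(s["opening"],3)))(bot.get_state())
hit=bot.movel([588,209.3,77],max_speed=90,threshold=8); print("hit",hit); st()
if not hit:
    bot.grip(0.0,20); bot.dwell(0.2); st()
cv2.imwrite("pics/w4.png",imaging.capture("wrist"))
```

```text
103 (array([585.31821656, 210.37211299]), np.float64(158.16524637638437), np.float64(31.208338069960565), 208)
hit False
10.7 [588.5 209.4  77.7] 158.5 F [0.2 0.5 0.2] T [0.02 0.09 0.02] op 0.421
11.23 [588.4 209.4  77.6] 158.5 F [-0.4  0.3  3.5] T [ 0.05  0.11 -0.08] op 0.154
```

View pics/w4.png

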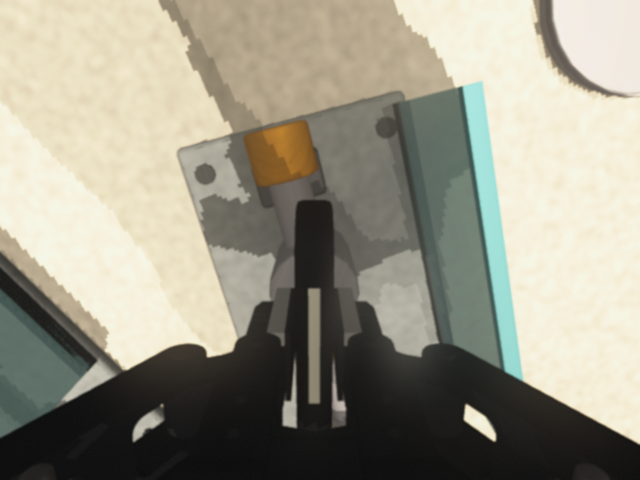

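The key is gripped centrally between the pads with only small forces. Now I'll turn it clockwise in steps, watching force and torque.

```bash
cat > turn.py <<'E'
from meas import *
from bench import bot, imaging, solve_ik
def st(tag=""):
    s=bot.get_state(); print(tag,round(s["t"],2),s["tcp_pos"].round(1),np.degrees(s["orientation"][2]).round(2),"F",s["contact_force"].round(1),"T",s["wrist_torque"].round(2),"op",round(s["opening"],3)); return s
def turn(p,a0,angles,tlim=0.5,flim=15):
    for a in angles:
        bot.movel(p,rot=[np.pi,0,np.radians(a)],max_speed=150); s=st(a)
        if abs(s["wrist_torque"][2])>tlim or np.linalg.norm(s["contact_force"])>flim: print("STOP"); return a
    return None
E
python3 - <<'E'
from turn import *
turn([588,209.3,77],158.5,[150,140,125])
E
```

```text
150 11.58 [589.1 209.1  77.6] 150.14 F [ 1.8 -2.2  4.5] T [-0.3  -0.49  0.02] op 0.158
140 11.91 [588.9 209.   77.4] 140.14 F [ 2.2 -1.7  5.2] T [-0.4  -0.42 -0.02] op 0.161
125 12.32 [588.7 209.   77.4] 125.17 F [ 1.7 -1.2  5.9] T [-0.31 -0.44  0.15] op 0.159
```

Run:
```python
from turn import *
print(turn([588,209.3,77],0,[110,100,92,88,86,84,82.5,81,80,79],tlim=0.8))
cv2.imwrite("pics/w5.png",imaging.capture("wrist"))
```

```text
110 12.72 [588.3 209.6  77.3] 110.18 F [1.3 0.6 5.1] T [-0.03 -0.22  0.05] op 0.158
100 13.05 [588.3 209.6  77.2] 100.24 F [2.  0.5 4.7] T [ 0.04 -0.33 -0.01] op 0.156
92 13.34 [588.4 209.5  77.2] 92.25 F [2.5 0.7 5.2] T [ 0.14 -0.48 -0.13] op 0.155
88 13.59 [588.4 209.5  77.2] 88.22 F [1.9 0.7 4.5] T [ 0.25 -0.57  0.03] op 0.16
86 13.84 [588.4 209.5  77.2] 86.15 F [3.  1.6 5.2] T [ 0.28 -0.71  0.25] op 0.163
84 14.09 [588.4 210.   77.2] 84.1 F [4.7 2.8 3.6] T [ 0.8  -0.85  0.12] op 0.157
82.5 14.34 [588.4 210.   77.2] 82.61 F [2.5 3.4 3. ] T [ 0.8  -0.85  0.16] op 0.155
81 14.59 [588.4 209.4  77.1] 81.07 F [4.1 2.9 4.8] T [ 0.51 -0.9   0.01] op 0.156
80 14.84 [588.4 209.5  77.1] 80.06 F [3.4 2.5 4.2] T [ 0.53 -0.92  0.07] op 0.159
79 15.09 [588.4 209.5  77.1] 79.07 F [4.5 2.8 3.9] T [ 0.5  -0.87  0.15] op 0.158
None
```

View pics/w5.png

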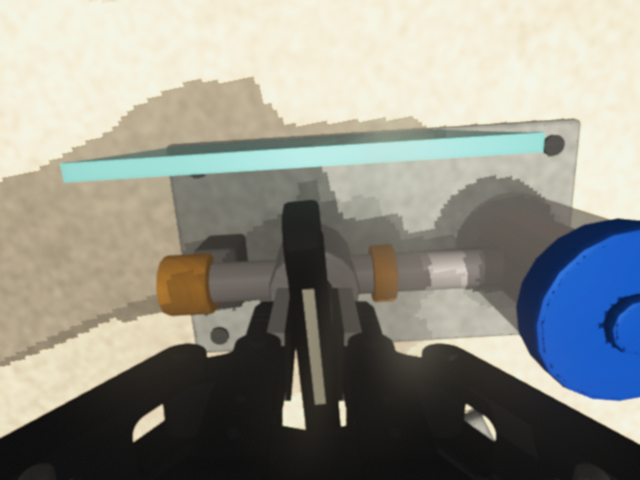

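The white line, from (308,288) to (320,404), is now about 5° anticlockwise of the jaws. The blade has either met its stop or lagged behind the 20 N grip. I'll firm up the grip and push once more, watching the torque.

Run:
```python
from turn import *
p=[588,209.3,77]
bot.movel(p,rot=[np.pi,0,np.radians(84)]); st("84")
bot.grip(0.0,50); bot.dwell(0.2); st("50N")
turn(p,0,[82.5,81,80,79,78],tlim=1.2,flim=20)
cv2.imwrite("pics/w6.png",imaging.capture("wrist"))
```

```text
84 15.39 [588.2 208.8  77.1] 83.89 F [ 4.1 -0.8  5.7] T [ 0.04 -0.96  0.06] op 0.16
50N 15.81 [588.3 208.8  77.2] 83.89 F [4.6 0.4 5.1] T [ 0.02 -0.91  0.07] op 0.136
82.5 16.06 [588.3 208.8  77.2] 82.4 F [ 4.2 -0.9  5.1] T [-0.01 -0.85  0.15] op 0.129
81 16.31 [588.3 208.8  77.2] 80.94 F [ 5.  -0.1  4.8] T [-0.03 -0.86  0.39] op 0.136
80 16.56 [588.3 208.8  77.2] 79.99 F [ 4.2 -0.5  5.8] T [-0.04 -0.8   0.67] op 0.138
79 16.81 [588.3 208.8  77.2] 79.04 F [ 4.  -0.5  5.8] T [-0.12 -0.86  0.99] op 0.13
78 17.06 [588.3 208.8  77.2] 78.1 F [ 4.5 -0.8  6.1] T [-0.14 -0.77  1.26] op 0.132
STOP
```

View pics/w6.png

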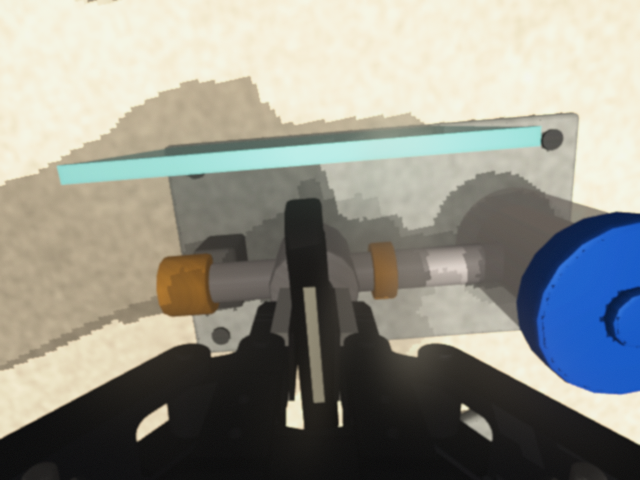

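The torque climbs steadily from 82° on (0.15 → 1.26 N m), which is the hard stop, and 82.4° matches the stand's y axis. I'll relieve the torque, release, lift and check.

Run:
```python
from turn import *
p=[588,209,77]
bot.movel(p,rot=[np.pi,0,np.radians(81.8)]); st("81.8")
bot.grip(0.42,30); st("open")
bot.movel([588,209,200],max_speed=130); bot.dwell(0.2); st("up")
m=imaging.camera_model("wrist"); im=imaging.capture("wrist"); cv2.imwrite("pics/w7.png",im); np.save("w7.npy",m,allow_pickle=True)
```

```text
81.8 17.36 [588.3 208.8  77.2] 81.71 F [4.6 0.8 5.9] T [ 0.13 -0.86  0.26] op 0.136
open 17.72 [586.4 208.7  75.9] 81.77 F [ 0.  -0.2  0.2] T [ 0.03 -0.03 -0.  ] op 0.423
up 19.02 [587.6 208.9 199.1] 81.8 F [0.2 0.8 0.2] T [-0.01 -0.03 -0.04] op 0.422
```

View pics/w7.png

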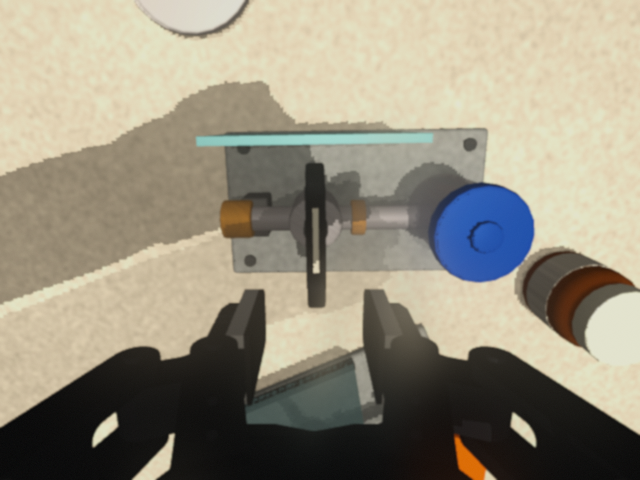

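Blue is closed: the white line at column 315 is perpendicular to the pipe and the screen edge (rows 138–141). Now I'll hover over the orange key.

Run:
```python
from turn import *
m=np.load("w7.npy",allow_pickle=True).item(); im=cv2.imread("pics/w7.png")
print(white_line(im,m,(300,150,331,312)))
A,B=onplane(m,(197,141),105),onplane(m,(433,138),105); print(A,B,np.degrees(np.arctan2(*(B-A)[[1,0]])))
bot.movel([557,-6,200],rot=[np.pi,0,np.radians(109)],max_speed=200); bot.dwell(0.2); st()
m=imaging.camera_model("wrist"); im=imaging.capture("wrist"); cv2.imwrite("pics/w8.png",im); np.save("w8.npy",m,allow_pickle=True)
print(white_line(im,m,(285,150,345,315)))
```

```text
(array([588.79828333, 213.67283858]), np.float64(81.87358352005978), np.float64(29.73615061963498), 193)
[531.97615817 275.66910797 105.        ] [660.34261745 258.73256649 105.        ] -7.516134762540866
 20.5 [557.1  -5.3 200. ] 109.06 F [ 0.2 -0.2 -0.1] T [ 0.   -0.02 -0.02] op 0.421
(array([ 5.54806436e+02, -2.02544338e-01]), np.float64(110.53527073559621), np.float64(27.37312264276329), 143)
```

View pics/w8.png

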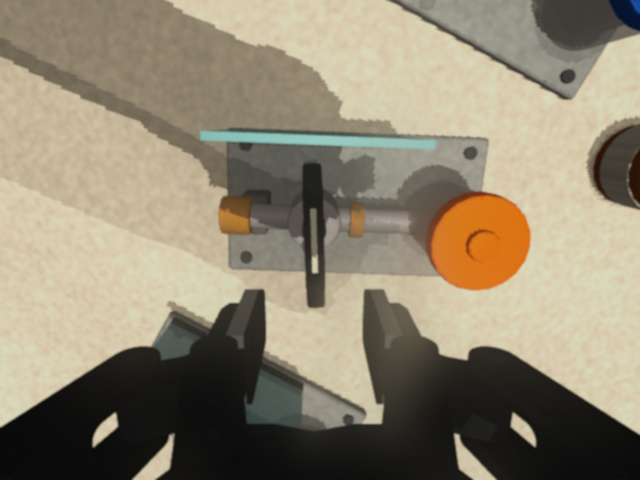

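Blue's check: the key line is at 81.9° and the screen at −7.5°, so they are 89.4° apart, closed within measurement error. Orange's key is at 110.5° and central in the jaws. Next I'll descend, grip and turn it anticlockwise.

Run:
```python
from turn import *
m=np.load("w8.npy",allow_pickle=True).item()
A,B=onplane(m,(200,135),105),onplane(m,(435,145),105); print(A,B,np.degrees(np.arctan2(*(B-A)[[1,0]])))
p=[557,-5.5,77]
bot.movel([557,-5.5,200],rot=[np.pi,0,np.radians(110.5)])
hit=bot.movel(p,max_speed=90,threshold=8); st("down %s"%hit)
if not hit:
    bot.grip(0.0,40); bot.dwell(0.2); s=st("grip")
    if np.linalg.norm(s["contact_force"])<12: print(turn(p,0,[115,122,135],tlim=0.8,flim=15))
cv2.imwrite("pics/w9.png",imaging.capture("wrist"))
```

```text
[477.72705104  32.41274069 105.        ] [601.8666198   69.57610155 105.        ] 16.665994734482673
down False 22.32 [557.5  -5.6  77.6] 110.5 F [-0.4  0.3 -0.4] T [ 0.   -0.01 -0.  ] op 0.421
grip 22.88 [557.2  -5.6  77.6] 110.5 F [-1.9  0.6  5.2] T [-0.07  0.42  0.03] op 0.137
115 23.13 [557.2  -5.6  77.6] 114.97 F [-1.9 -0.1  6. ] T [-0.03  0.37 -0.22] op 0.132
122 23.41 [557.2  -5.4  77.1] 121.86 F [0.1 0.  1.7] T [ 0.02  0.01 -0.02] op 0.135
135 23.78 [557.3  -5.3  77. ] 134.8 F [0.5 0.2 0.4] T [ 0.07 -0.13  0.  ] op 0.138
None
```

View pics/w9.png

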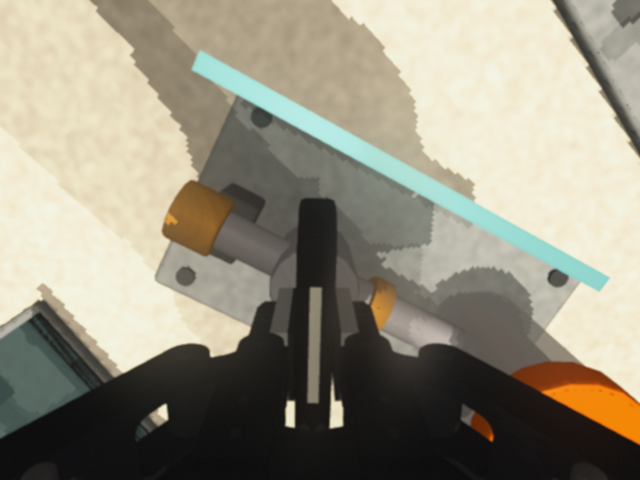

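The key is following the jaws. I'll carry on to the stop, expected at about 197–198°.

Run:
```python
from turn import *
p=[557,-5.5,77]
print(turn(p,0,[150,165,180,188,192,194,196,197,198,199,200,201,202],tlim=1.0,flim=18))
cv2.imwrite("pics/w10.png",imaging.capture("wrist"))
```

```text
150 24.24 [557.2  -5.1  77. ] 149.82 F [2.3 1.8 1.8] T [ 0.46 -0.2  -0.2 ] op 0.136
165 24.65 [557.  -5.  77.] 164.81 F [2.2 3.5 0.5] T [ 0.76 -0.16  0.12] op 0.133
180 25.06 [556.4  -5.   76.8] 179.8 F [-1.2  4.2  2.3] T [0.9  0.09 0.02] op 0.137
188 25.35 [556.2  -5.1  76.7] -172.23 F [-3.3  4.2  1.2] T [1.04 0.5  0.3 ] op 0.138
192 25.6 [556.3  -5.1  76.7] -168.18 F [-1.7  4.6  2. ] T [1.05 0.25 0.16] op 0.138
194 25.85 [556.4  -5.1  76.8] -166.19 F [0.3 4.9 1.5] T [ 1.09  0.28 -0.33] op 0.136
196 26.1 [556.4  -5.1  76.8] -164.19 F [-1.4  4.3  1.3] T [ 1.08  0.3  -0.26] op 0.135
197 26.35 [556.3  -5.1  76.7] -163.19 F [-1.6  5.4  1.5] T [0.89 0.6  0.03] op 0.139
198 26.6 [556.2  -5.2  76.7] -162.19 F [-2.5  4.2  0.9] T [1.05 0.29 0.23] op 0.136
199 26.85 [556.4  -5.1  76.7] -161.16 F [-0.8  5.2  1.3] T [ 1.06  0.33 -0.31] op 0.14
200 27.1 [556.4  -5.1  76.8] -160.19 F [-1.8  5.   1.7] T [ 1.11  0.15 -0.18] op 0.138
201 27.35 [556.6  -5.1  76.8] -159.21 F [-1.   5.8  1.9] T [ 1.16 -0.02 -0.29] op 0.138
202 27.6 [555.2  -5.6  77. ] -158.27 F [-5.3  4.9  6.9] T [ 0.75  1.35 -0.78] op 0.133
None
```

View pics/w10.png

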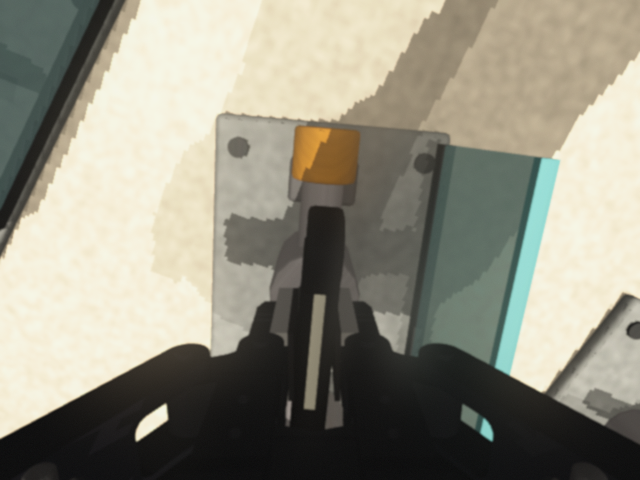

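The white line, from (320,295) to (309,410), trails the jaws by about 4–5°, putting the key at about 197–198°. I'll confirm the stop the same way as before: realign, grip firmer, push on.

Run:
```python
from turn import *
p=[556.5,-5.3,77]
bot.movel(p,rot=[np.pi,0,np.radians(196)]); st("196")
bot.grip(0.0,55); bot.dwell(0.2); st("55N")
turn(p,0,[197,198,199,200,201,202],tlim=1.2,flim=20)
bot.movel(p,rot=[np.pi,0,np.radians(198)]); st("relax")
bot.grip(0.42,30); st("open")
bot.movel([557,-5.5,200],max_speed=130); bot.dwell(0.2); st("up")
m=imaging.camera_model("wrist"); im=imaging.capture("wrist"); cv2.imwrite("pics/w11.png",im); np.save("w11.npy",m,allow_pickle=True)
print(white_line(im,m,(290,150,345,312)))
```

```text
196 27.91 [554.6  -5.6  77. ] -164.16 F [-5.5  2.8  7.7] T [0.61 1.27 0.15] op 0.136
55N 28.32 [554.6  -5.6  77. ] -164.14 F [-6.1  3.5  7. ] T [0.65 1.29 0.25] op 0.13
197 28.57 [554.6  -5.6  77. ] -163.15 F [-5.7  3.6  6.9] T [0.6  1.32 0.16] op 0.131
198 28.82 [554.7  -5.7  77.1] -162.19 F [-5.5  3.   6.9] T [ 0.59  1.28 -0.08] op 0.13
199 29.07 [554.7  -5.7  77.1] -161.23 F [-5.   3.8  6.6] T [ 0.62  1.23 -0.31] op 0.131
200 29.32 [554.7  -5.7  77.1] -160.29 F [-6.3  3.8  7.1] T [ 0.64  1.28 -0.7 ] op 0.13
201 29.57 [554.7  -5.7  77.1] -159.35 F [-5.9  3.4  7.4] T [ 0.72  1.29 -1.07] op 0.129
202 29.82 [554.8  -5.7  77.1] -158.4 F [-6.2  3.8  6.7] T [ 0.71  1.26 -1.4 ] op 0.135
STOP
relax 30.07 [554.7  -5.7  77. ] -162.2 F [-5.2  3.6  6.8] T [ 0.64  1.27 -0.12] op 0.134
open 30.43 [557.   -5.9  77. ] -162.06 F [ 1.  -0.6  0.3] T [-0.    0.05  0.02] op 0.42
up 31.73 [556.5  -5.4 199.2] -162.0 F [-0.3 -0.3 -0.4] T [-0.01  0.03 -0.  ] op 0.422
(array([557.10137734,  -4.77154821]), np.float64(16.94884473022438), np.float64(39.35003187054045), 288)
```

View pics/w11.png

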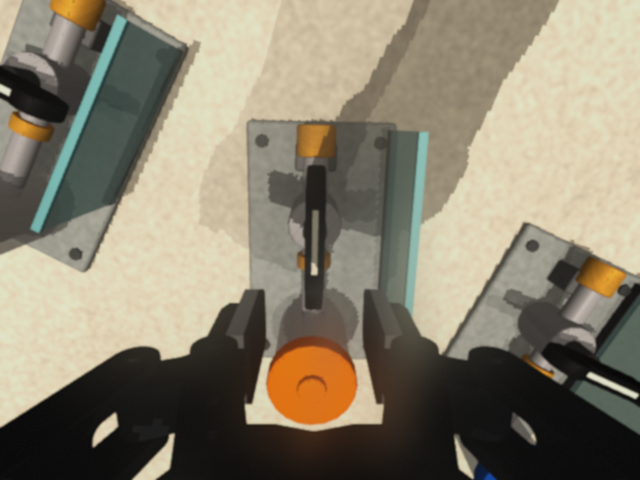

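Orange's wings now lie in line with its pipe: key 16.9°, stand about 17°, stop torque confirmed. I'll retreat and make the final check.

Run:
```python
from turn import *
bot.move_ptp([450,60,330],[np.pi,0,np.radians(180)]); bot.move_ptp([470,-250,330],[np.pi,0,np.radians(180)]); st()
a=imaging.capture("scene"); b=imaging.capture("side")
z=lambda im,x0,y0,x1,y1:cv2.resize(im[y0:y1,x0:x1],(800,300*800//800) if 0 else None,fx=2.2,fy=2.2,interpolation=cv2.INTER_CUBIC)
cv2.imwrite("pics/f1.png",z(a,130,160,480,330)); cv2.imwrite("pics/f2.png",z(b,200,180,460,400))
h0=cv2.imread("pics/scene0.png")
d=cv2.absdiff(a,h0).max(2)
for n,(x0,y0,x1,y1) in dict(jar=(392,268,422,303),dish=(428,185,462,212),rack=(142,262,204,318),white=(250,220,300,300)).items(): print(n,d[y0:y1,x0:x1].mean().round(1),(d[y0:y1,x0:x1]>50).sum())
```

```text
33.72 [ 470.1 -249.2  329.5] -179.96 F [-0.4  0.7  0.7] T [-0.04  0.05  0.03] op 0.421
jar 5.8 0
dish 5.4 0
rack 5.4 0
white 15.0 541
```

View pics/f1.png

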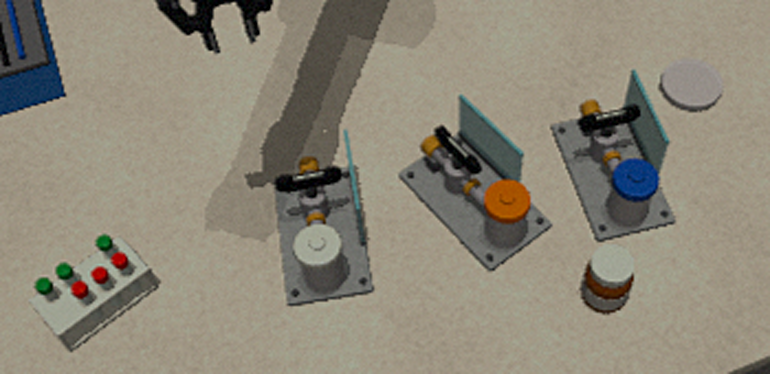

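View pics/f2.png

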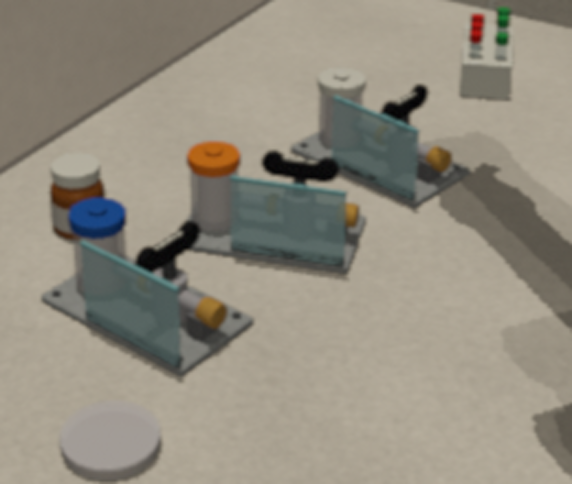

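Both views show blue across its pipe, orange in line with its pipe and white still across. The jar, dish and rack are unchanged. The difference around the white stand is the arm's shadow. I'm handing in.

Run:
```python
from bench import bot
bot.sign_off(); print(bot.get_state()["t"])
```

```text
the job is handed in; nothing more can be done
the job is handed in; nothing more can be done
```

The blue key is fully closed, and after that the orange key was turned fully open. I handed the job in at about 34 s. I turned each key until the torque showed it was against its hard stop, then released it and backed the arm away.

- **Blue key:** it started at about 1.33 rad, not fully open, and I turned it clockwise. Once against the stop the torque rose to 1.26 N m. After release its line measured 81.9° against the screen at −7.5°. That is 89.4° apart, so closed within measuring error.
- **Orange key:** I turned it anticlockwise from nearly closed. The torque rose from about 198° on, reaching 1.4 N m. After release its line measured 16.9° against a stand direction of about 17°.
- **Everything else:** the last scene and side pictures show the white key still closed. In the scene picture the jar, dish and rack have not moved. No contact force on the tool went above about 11 N, and nothing suggested a touch on the screens.

**What disagreed:**
- With the first, lighter grips (20 N on blue, 40 N on orange) the keys slipped 4–5° in the jaws near the stops. I re-gripped at 50–55 N and pushed again.
- Estimates of the orange stand's direction ranged from 16.7° to 18.5°, though a rougher early one from the cap position gave 23–24°. I relied on the stop torque to settle it.
- The picture difference around the white stand was not zero. I put it down to the arm's shadow, because the key itself looks unchanged.

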